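Start the plate shaker from its control strip

ROBOT

A 6-joint arm with a two-finger parallel gripper is mounted at the origin on a cart in front of the work surface, level with it; the furniture and walls round the work are solid. World frame = base frame: x ahead of the robot, y to its left, z up, the work surface at z = 0. Lengths are in mm, angles in degrees, forces in N, time in s.
With the tool pointing down it reaches from about 300 to 850 mm from the base axis. Payload 4.2 kg.
Tool frame: the origin (TCP) lies on the centre line of the jaws, within the pads' length; the fingertips stand 14 mm ahead of it and the grasp point (between the pads) lies 5 mm behind it; z points along the fingers, y is the line along which they close (so a half turn about z gives the same grasp; the last joint's range is limited). The gripper opens to 91 mm and grips with 3 to 60 N. Pads are 32 mm wide; open, the fingers measure 118 mm over their backs; the gripper's body (76 mm by 178 mm) begins 60 mm behind the grasp point.
Start: joints at [72.823, 18.312, 89.639, -0, 72.044, -1.146], TCP at [158.796, 552.653, 227.976] pointing down, gripper open.
Joint ranges: [-177.97, 177.97], [-48.28, 115.42], [12.27, 149.76], [-77.06, 257.06], [2.81, 150.46], [-146.56, 146.56]. Speed limits (degrees/s): [147.25, 147.25, 180, 180, 180, 180].

INTERFACE

Orientations are given as [roll, pitch, yaw] about the fixed x, y, z axes, in that order (R = Rz(yaw) Ry(pitch) Rx(roll)).
In Python, from workcell import env gives the robot as it stands.
- The arm moves only by the tool arm_command, never from a script. Its argument "motion" is a list of rows, each an object with "offset": the shift along the tool's x, y, z in m, a list of three; "spin": the turn about the tool's z in rad. In form: [{"offset": [tx, ty, tz], "spin": spin}, ...]. A call has 1 to 5 rows; each row shifts and turns the commanded pose from where the row before left it, along the tool's axes as they then stand; what a row does not reach is not made up. A row lasts 1/8 s, in which the tool goes at most 62.5 mm and 10.7 degrees, less where a joint would pass 70% of its speed; a pose out of reach is approached as far as the arm can. A call with a gripper value outside its range is refused whole. "jaw" is the finger opening in m, from 0 to 0.0912, set as the call begins (left out, the last holds). The fingers move at their own pace and stop on an object; "newtons" is the grip in N (left out, the last holds). Time passes only in rows, so rows that do not move let the fingers close. It gives the time, the measured TCP pose, the force, the opening and the grip force at its end, in the units of the state.
- env.state(): the state, without advancing time (a new reading comes with each control period).
- env.grab_frame(name): name is "side" or "top"; returns (picture, depth): 480x640x3 uint8, blue, green, red; 480x640 float32, mm along the optical axis (not along the pixel's ray), 0 where there is no reading.
- env.camera_model(name): a dict with "fx", "fy", "cx", "cy" (pixels), "eye" and "rotation" of the camera in the world. Camera axes: x right, y down, z forward; pixel columns grow to the right and rows downward; lengths in mm; the calibration is good to about 2 mm. A picture is of the moment at which its call begins. camera_model takes no time and is no camera call.
- env.job_done(): hands the job in; it is judged then, once.
Trained networks look in the newest picture that a camera, given by its name, has taken for a name from the list of things; names that differ only in an ending like _2 or _b are one class to them, and where a whole thing is asked for, a point or a joint stands for the part that bears it (a point fixed in the world has none). Each returns a list of dicts, best first, with "score" (0 to 1); they miss things now and then, are a little off and sometimes report something else, mostly with a low value. They report only what shows in the picture. A call takes as long as a camera call.
- env.boxes_of(camera, target): "bbox" ([left, top, right, bottom] in pixels, round what is visible of it).
- env.pinpoint(camera, target): "location" ([column, row] in pixels: a listed point, or the origin of a listed thing).
The state is a dict: "time_s": time; "qpos": joint angles; "qvel": joint speeds; "effort": joint torques, N m; "ee_pos": TCP position; "ee_rot": TCP orientation; "force": force on the tool from outside, world axes, zero at the start; "torque": the same for the moment, N m; "gripper_width": finger opening in mm; "gripper_force": force on a finger pad.
Only numpy, scipy, OpenCV 4.12 (cv2) and the standard library are available. Lean on these libraries where they do the work, as an engineer would, in place of code of your own. Each camera call takes 0.05 s, during which the arm holds its last target. There are 200 camera calls.

TASK

Start the plate shaker with the fingertips: first press down the raised half of the rocker switch so that it tips over and stays on, then press the square key fully home so that it stays down, and then press the small round button fully home and hold it down for a good second before you let it go. Leave the long bar key alone, and do not grasp, lift or shift the well plate or the other things on the bench.

Things in the scene. Friction and masses are not known exactly. Their poses are not given: they have to be found in the camera images.
- shaker: Plate shaker, fixed to the worktop: low white housing 250 mm (its x, depth) by 280 mm (its y, width), deck 56 mm above the worktop. Origin: centre of its underside; x points from its front (control strip, grey, centred 73 mm towards the front) to its back (aluminium table with the well plate, centred 55 mm towards the back), z up. The robot stands at its front.
- rocker_base: Module of the rocker switch. Origin: centre of its underside, on the deck 57 mm above the worktop; black frame plate 84 mm (its x) by 48 mm (its y), 3 mm thick; x to the back of the shaker, z up. The four modules stand in a row along the front strip, 66 mm apart, in an order that changes. Two cheeks beside the rocker rise to 12 mm above the module's underside.
- square_key_base: Module of the square key. Origin: centre of its underside, on the deck 57 mm above the worktop; black frame plate 84 mm (its x) by 48 mm (its y), 3 mm thick; x to the back of the shaker, z up. The four modules stand in a row along the front strip, 66 mm apart, in an order that changes.
- round_key_base: Module of the round button. Origin: centre of its underside, on the deck 57 mm above the worktop; black frame plate 84 mm (its x) by 48 mm (its y), 3 mm thick; x to the back of the shaker, z up. The four modules stand in a row along the front strip, 66 mm apart, in an order that changes.
- bar_key_base: Module of the long bar key. Origin: centre of its underside, on the deck 57 mm above the worktop; black frame plate 84 mm (its x) by 48 mm (its y), 3 mm thick; x to the back of the shaker, z up. The four modules stand in a row along the front strip, 66 mm apart, in an order that changes.
- rocker_press (a point): Point to press on the rocker: top face of its raised, far (+x) half, 25 mm from the pivot. White V-shaped rocker, 30 mm wide, each half 34 mm long. Off: near half level, far half sloping up at 0.36 rad, this point 25 mm above the module's underside and 22 mm to module +x. On: far half level, this point 16 mm above the underside and 25 mm to +x, near half raised.
- square_key_top (a point): Top centre of the white square key, 34 by 34 mm; 15 mm above the module's underside (72 mm above the worktop) when up, 6 mm lower when fully down. It has no spring: it needs about 2.5 N and stays down where it is pushed.
- round_key_top (a point): Top centre of the white round button, 26 mm across; 15 mm above the module's underside (72 mm above the worktop) when up, 6 mm lower when fully down. A spring pushes it up: 1.4 N to start, 3.5 N fully down; it comes up when let go.
- bar_key_top (a point): Top centre of the long white bar key, 58 mm (module x) by 18 mm; 15 mm above the module's underside (72 mm above the worktop) when up, 6 mm lower when fully down. Sprung like the round button. Not to be pressed.
- rocker (a joint): Angle of the rocker about its pivot (along module y, 12 mm above the centre of the underside), rad: 0 off (far half raised), 0.36 on (far half level). Starts between 0 and 0.04. It moves against friction of 0.05 N m (2 to 4 N on the far half) and stays where it is left.
- square_key (a joint): Travel of the square key, m: 0 up, 0.006 fully down.
- round_key (a joint): Travel of the round button, m: 0 up, 0.006 fully down.
- bar_key (a joint): Travel of the bar key, m: 0 up, 0.006 fully down.
- well_plate: White well plate, 128 by 86 mm and 14 mm high, lying loose on the shaker's table between low corner stops, its top 86 mm above the worktop. Origin: centre of its underside; x along its long side. To be left alone.
- stop_reagent: Small red dropper bottle with a white cap, 33 mm across, 73 mm high, standing loose to the left of the shaker. Origin: centre of its underside. To be left alone.
- salt_pot: White round pot with a screw cap, 62 mm across, 104 mm high, standing loose to the right of the shaker. Origin: centre of its underside. To be left alone.
- bench_timer: Flat white timer, 62 by 62 mm, 16 mm high, lying loose in front of the shaker to the left. Origin: centre of its underside. To be left alone.

How it is judged (in metres and radians):
On the way, in this order (a step that is already met when the one before it is completed fails the run):
1. the rocker is tipped on (value of joint rocker above 0.27 rad), for 0.1 s.
2. the square key is pressed home (value of joint rocker above 0.27 rad and value of joint square_key above 0.0045 m), for 0.1 s.
3. the round button is held fully down by the fingers (all of step 2 and value of joint round_key above 0.0045 m and contact force between the fingers and round_key_base above 0.5 N), for 0.7 s.
At the end, for the whole second after the job is handed in: The rocker is on (over 0.27 of 0.36 rad), the square key stays down (over 4.5 of 6 mm), the round button, having been held down for 0.7 s or more, is up again and so is the bar key (both within 1.5 mm), and the well plate, bottle, pot and timer are within 15 mm of where they were (all of step 2 and value of joint each of round_key, bar_key below 0.0015 m and not (distance of well_plate from where it was at the start of the episode above 0.015 m) and not (distance of stop_reagent from where it was at the start of the episode above 0.015 m) and not (distance of salt_pot from where it was at the start of the episode above 0.015 m) and not (distance of bench_timer from where it was at the start of the episode above 0.015 m)); the robot touches nothing.
It fails at once if the square key is pressed before the rocker is on (value of joint square_key above 0.003 m and value of joint rocker below 0.25 rad).
It fails at once if the round button is pressed before the square key is down (value of joint round_key above 0.003 m and value of joint square_key below 0.004 m).
It fails at once if the bar key is pressed (value of joint bar_key above 0.0025 m).
It fails at once if the well plate, bottle, pot or timer is lifted or shifted by over 15 mm (distance of any of well_plate, stop_reagent, salt_pot, bench_timer from where it was at the start of the episode above 0.015 m).
It also fails if it takes over 50 s, if anything falls off the work surface, if the arm or the gripper's body presses on something with over 40 N, if the wrist force passes 120 N, or if a joint passes its speed limit or range.

## Working session

There is one attempt and no reset: what is moved stays moved. The work goes in short steps, Python scripts to look and compute and a tool call to move; the robot and the scene stay as the last step left them, time stands still between calls to the robot, and variables do not carry over. Pictures are saved under pics/ and viewed, at most 10 in all, crops included, and the job is handed in when it is done.

Besides the shell and the picture viewer there is one more tool, called after ">>>" as name(argument=value, ...) on one line, values as JSON. arm_command: Moves the arm, as the interface text tells. Its arguments: {"type":"object","properties":{"motion":{"type":"array"},"jaw":{"type":"number"},"newtons":{"type":"number"}},"required":["motion"]}

```bash
mkdir -p pics
cat > h.py <<'E'
import numpy as np, cv2
from workcell import env
def px2w(cam,uv,depth=None,z=None):
    m=env.camera_model(cam);R=np.array(m["rotation"]);e=np.array(m["eye"])
    r=R@np.array([(uv[0]-m["cx"])/m["fx"],(uv[1]-m["cy"])/m["fy"],1.])
    if z is not None: return e+r*(z-e[2])/r[2]
    u,v=int(round(uv[0])),int(round(uv[1])); p=depth[v-2:v+3,u-2:u+3]; return e+r*np.median(p[p>0])
E
python3 - <<'E'
from h import *
s=env.state();print(s["ee_pos"],s["ee_rot"],s["force"],s["gripper_width"])
for c in("top","side"):
    im,d=env.grab_frame(c);cv2.imwrite(f"pics/{c}0.png",im)
    m=env.camera_model(c);print(c,m["eye"],np.array(m["rotation"]).round(3).tolist())
    for t,z in(("rocker_press",82),("square_key_top",72),("round_key_top",72),("bar_key_top",72),("rocker_base",57),("square_key_base",57),("round_key_base",57),("bar_key_base",57),("shaker",0)):
        for r in env.pinpoint(c,t)[:2]:
            l=r["location"];print(t,round(r["score"],2),np.round(l),px2w(c,l,z=z).round(1), px2w(c,l,d).round(1))
E
```

```text
[158.6487798  552.18106881 227.13225637] [-1.79901814e+02 -9.77121492e-04  1.63970077e+02] [-0.52593871  0.01413386 -0.05823752] 90.94271899430498
top [ 475.10002985   12.5068719  1005.97989113] [-178.544, -1.56, -88.864]Traceback (most recent call last):
  File "<stdin>", line 8, in <module>
  File "h.py", line 6, in px2w
    if z is not None: return e+r*(z-e[2])/r[2]
                                          ~^^^
IndexError: invalid index to scalar variable.
```

View pics/top0.png

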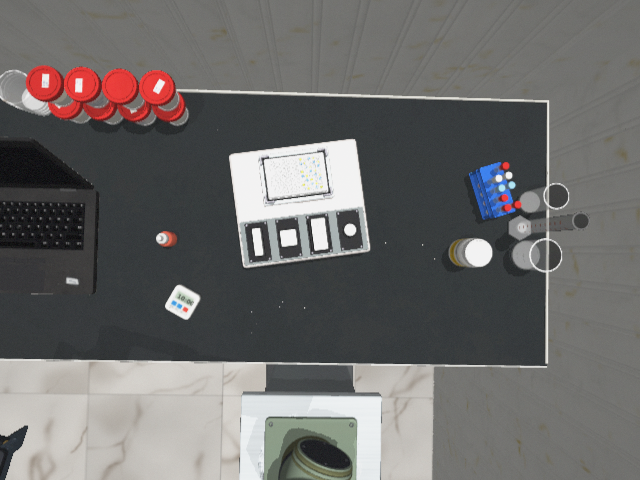

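The top view shows the shaker turned by a few degrees. From left to right the modules are a tall white key (257,241), the square key (289,238), another tall one (319,233) and the round button (349,230). The camera rotation is given as rpy angles, so I need to fix the helper.

```bash
sed -i 's/R=np.array(m\["rotation"\])/R=Rot.from_euler("xyz",m["rotation"],degrees=True).as_matrix()/; 1a from scipy.spatial.transform import Rotation as Rot' h.py
python3 - <<'E'
from h import *
for c in("top","side"):
    im,d=env.grab_frame(c);cv2.imwrite(f"pics/{c}1.png",im)
    if c=="top": cv2.imwrite("pics/topcrop.png",cv2.resize(im[130:280,220:380],None,fx=4,fy=4,interpolation=2))
    m=env.camera_model(c);print(c,m["eye"],m["rotation"],m["fx"])
    for t,z in(("rocker_press",82),("square_key_top",72),("round_key_top",72),("bar_key_top",72),("rocker_base",57),("square_key_base",57),("round_key_base",57),("bar_key_base",57),("shaker",0)):
        for r in env.pinpoint(c,t)[:2]:
            l=r["location"];print(t,round(r["score"],2),np.round(l),px2w(c,l,z=z).round(1), px2w(c,l,d).round(1))
E
```

```text
top [ 475.10002985   12.5068719  1005.97989113] [-178.54411225   -1.55991116  -88.86440331] 440.96727585643237
rocker_press 0.64 [316. 221.] [538.1  -0.7  82. ] [538.2  -0.7  81.1]
square_key_top 0.84 [288. 235.] [507.9  57.5  72. ] [507.9  57.6  71.8]
square_key_top 0.51 [169. 238.] [496.  305.4  72. ] [496.7 314.8  42. ]
round_key_top 0.64 [349. 230.] [520.6 -72.4  72. ] [520.6 -72.5  71.5]
bar_key_top 0.7 [259. 241.] [493.5 117.1  72. ] [493.6 117.2  70.9]
bar_key_top 0.32 [314. 222.] [536.4   2.   72. ] [535.8   2.1  80.8]
rocker_base 0.91 [319. 234.] [511.9  -8.5  57. ] [511.3  -8.2  72.3]
square_key_base 0.74 [286. 238.] [502.5  62.7  57. ] [502.1  61.9  71.8]
round_key_base 0.64 [349. 231.] [520.5 -74.7  57. ] [519.8 -73.3  71.5]
bar_key_base 0.56 [258. 241.] [494.6 121.8  57. ] [494.3 120.2  70.8]
shaker 0.91 [302. 209.] [570.7  29.3   0. ] [565.4  28.3  55.7]
shaker 0.28 [167. 241.] [492.1 332.1   0. ] [491.3 318.2  43.5]
side [ 485.10103618 1274.43224178  688.44833653] [-115.65143802    0.63359101 -179.63485294] 558.4457739220052
rocker_press 0.61 [306. 241.] [537.6  -7.3  82. ] [537.8 -12.   79.8]
square_key_top 0.59 [320. 258.] [501.3  66.9  72. ] [501.4  63.8  70.4]
round_key_top 0.51 [311. 235.] [526.6 -66.6  72. ] [526.7 -68.5  71.1]
bar_key_top 0.56 [322. 269.] [496.7 124.9  72. ] [496.7 121.3  70.1]
rocker_base 0.92 [317. 249.] [508.7  -8.8  57. ] [508.4   9.3  65.9]
square_key_base 0.83 [320. 265.] [500.4  75.9  57. ] [500.4  78.5  58.4]
round_key_base 0.65 [315. 238.] [515.7 -78.5  57. ] [515.3 -62.6  64.4]
round_key_base 0.29 [323. 348.] [492.5 412.   57. ] [493.1 344.5   7.6]
bar_key_base 0.72 [324. 274.] [491.4 121.9  57. ] [491.4 132.   62.6]
bar_key_base 0.41 [318. 260.] [505.6  47.8  57. ] [505.2  71.9  69.4]
shaker 0.85 [292. 280.] [573.6  50.6   0. ] [566.8 145.   53.1]
```

View pics/topcrop.png

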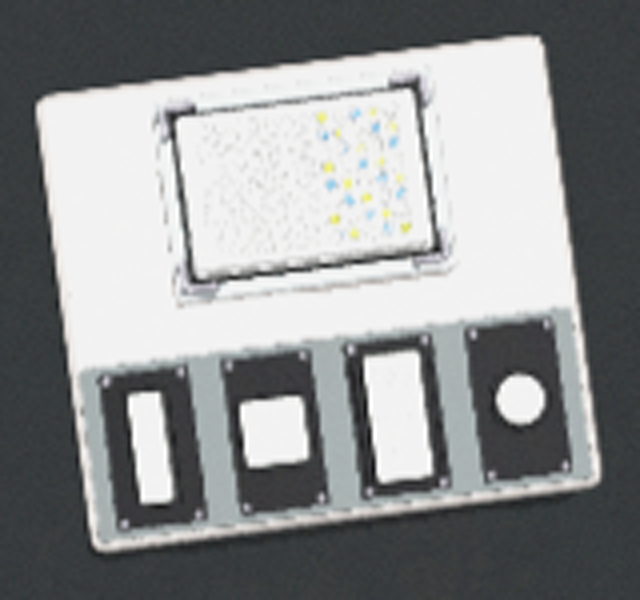

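View pics/side1.png

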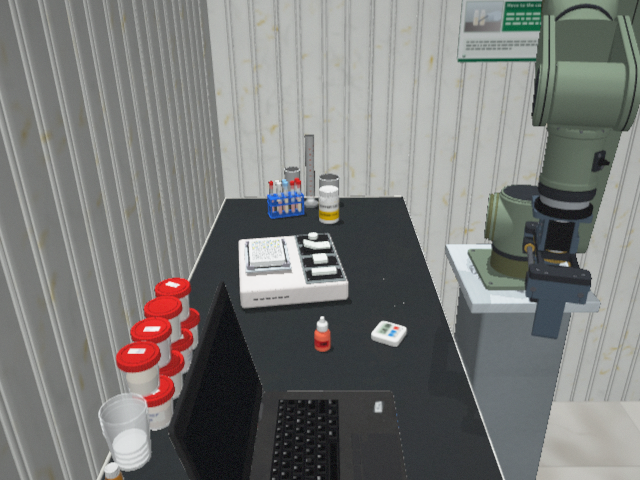

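The crop shows bar, square, rocker and round from left to right. The square key's centre is at about (288.5,238) full-frame, the round button's at (350,230). I'll refine these by white-blob centroids on the saved picture.

Run:
```python
from h import *
im=cv2.imread("pics/top1.png");g=im.min(2)
P={}
for n,(u,v),z in(("bar",(258,242),72),("sq",(288,238),72),("rk",(319,234),74),("rd",(350,230),72)):
    k,lab,st,ce=cv2.connectedComponentsWithStats((g>130).astype(np.uint8),connectivity=4);i=lab[v,u]
    P[n]=px2w("top",ce[i],z=z);print(n,st[i],ce[i].round(1),P[n].round(1))
# fit row: centre + yaw with 66 spacing (bar,sq,rd)
Q=np.array([P[k][:2] for k in("bar","sq","rd")]);s=np.array([99,33,-99.])
d=(Q-Q.mean(0)).T@(s-s.mean());yaw=np.arctan2(-d[0],d[1]);ay=d/np.linalg.norm(d);ax=np.array([ay[1],-ay[0]])
c=Q.mean(0)-s.mean()*ay
print("yaw",np.degrees(yaw))
for n,k in zip(("bar","sq","rk","rd"),(99,33,-33,-99)): print(n,(c+k*ay).round(1))
rk=c-33*ay
print("press",(rk+22*ax).round(1),"x+28",(rk+28*ax).round(1), "ax",ax)
```

```text
bar [252 228  12  28 238] [257.2 241.5] [493.3 121.4  72. ]
sq [280 229  17  18 265] [288.1 237.4] [503.2  56.5  72. ]
rk [311 217  17  34 453] [319.  233.6] [512.5  -8.8  74. ]
rd [344 223  12  13 120] [349.6 229.4] [522.9 -73.7  72. ]
yaw 8.620544806671415
bar [493.3 121.7]
sq [503.2  56.5]
rk [513.1  -8.8]
rd [523.  -74.1]
press [534.8  -5.5] x+28 [540.8  -4.6] ax [0.9887027  0.14988988]
```

Row fit agrees with the 66 mm spacing, yaw 8.6°, order bar, square, rocker, round. I'll close the jaws, spin the tool 1.14 rad to match the module axes, then travel.

>>> arm_command(motion=[{"offset": [0,0,0],"spin": 0.18},{"offset": [0,0,0],"spin": 0.18},{"offset": [0,0,0],"spin": 0.18},{"offset": [0,0,0],"spin": 0.18},{"offset": [0,0,0],"spin": 0.18}], jaw=0, newtons=20)

```text
time_s: 1.72
ee_pos: [158.8, 552.7, 228.0]
ee_rot: [180.0, -0.0, 112.1]
force: [0.2, 0.1, -0.1]
gripper_width: 43.7
gripper_force: 0.0
```

>>> arm_command(motion=[{"offset": [0,0,0],"spin": 0.12},{"offset": [0,0,0],"spin": 0.12},{"offset": [-0.05,0.024,0],"spin": 0},{"offset": [-0.05,0.024,0],"spin": 0},{"offset": [-0.05,0.024,0],"spin": 0}])

```text
time_s: 2.35
ee_pos: [253.2, 413.9, 228.0]
ee_rot: [180.0, -0.0, 98.7]
force: [1.7, 0.0, -0.0]
gripper_width: 0.2
gripper_force: 0.0
```

>>> arm_command(motion=[{"offset": [-0.05,0.024,0],"spin": 0},{"offset": [-0.05,0.024,0],"spin": 0},{"offset": [-0.05,0.024,0],"spin": 0},{"offset": [-0.05,0.024,0],"spin": 0},{"offset": [-0.05,0.024,0],"spin": 0}])

```text
time_s: 2.98
ee_pos: [409.7, 184.5, 228.3]
ee_rot: [179.9, -0.0, 98.7]
force: [0.7, 1.4, 0.1]
gripper_width: 0.3
gripper_force: 0.0
```

>>> arm_command(motion=[{"offset": [-0.05,0.024,0],"spin": 0},{"offset": [-0.05,0.024,0],"spin": 0},{"offset": [-0.05,0.024,0],"spin": 0},{"offset": [-0.05,0.024,0],"spin": 0},{"offset": [0,0,0],"spin": 0}])

```text
time_s: 3.6
ee_pos: [535.5, -0.1, 227.6]
ee_rot: [180.0, 0.0, 98.4]
force: [-0.7, 0.8, -0.2]
gripper_width: 0.4
gripper_force: 0.0
```

Now about 5 mm to go sideways, then down to 22 mm above the switched-on height.

>>> arm_command(motion=[{"offset": [-0.005,0,0.04],"spin": 0},{"offset": [0,0,0.04],"spin": 0},{"offset": [0,0,0.039],"spin": 0},{"offset": [0,0,0],"spin": 0}])

```text
time_s: 4.1
ee_pos: [531.8, -1.3, 106.7]
ee_rot: [-179.6, -0.1, 98.7]
force: [-0.4, 0.1, 0.6]
gripper_width: 0.5
gripper_force: 0.0
```

Run:
```python
from h import *
im,d=env.grab_frame("side");cv2.imwrite("pics/s2.png",cv2.resize(im[200:320,220:380],None,fx=5,fy=5,interpolation=2))
```

```text
(no output)
```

View pics/s2.png

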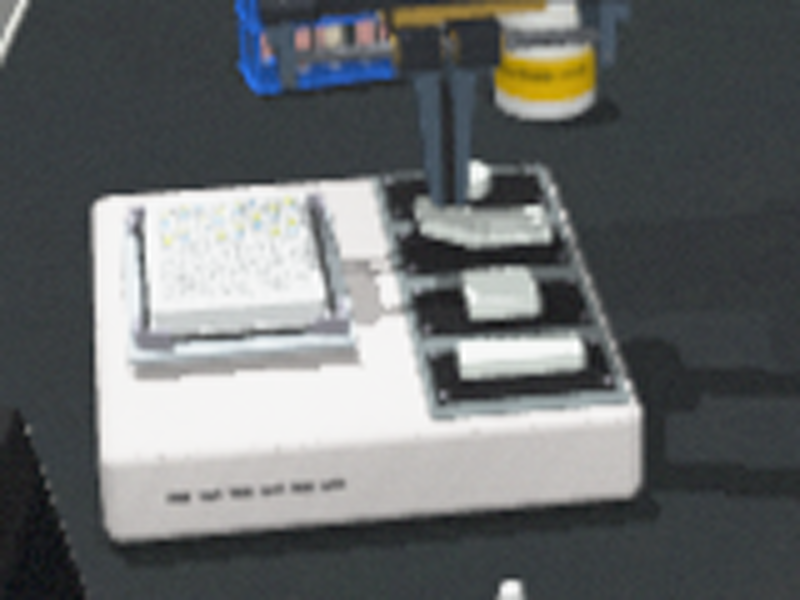

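The closed fingertips (crop 450,200) stand over the raised far half of the rocker. I'll check the settled pose.

```bash
python3 -c "
from h import *
s=env.state();print(s['time_s'],s['ee_pos'].round(2) if hasattr(s['ee_pos'],'round') else s['ee_pos'],s['ee_rot'])"
```

```text
4.15 [533.7   -1.41 108.7 ] [-1.79878008e+02 -3.90610149e-02  9.86913608e+01]
```

>>> arm_command(motion=[{"offset": [-0.004,0,0],"spin": 0},{"offset": [0,0,0.008],"spin": 0},{"offset": [0,0,0.007],"spin": 0},{"offset": [0,0,0.005],"spin": 0},{"offset": [0,0,0],"spin": 0}])

```text
time_s: 4.78
ee_pos: [534.8, -6.1, 88.5]
ee_rot: [-179.9, -0.0, 98.7]
force: [0.3, 0.6, 0.1]
gripper_width: 0.2
gripper_force: 0.0
```

>>> arm_command(motion=[{"offset": [0,0,0.002],"spin": 0},{"offset": [0,0,0.001],"spin": 0},{"offset": [0,0,0],"spin": 0}])

```text
time_s: 5.15
ee_pos: [535.0, -6.1, 87.1]
ee_rot: [180.0, -0.0, 98.7]
force: [-1.6, -0.1, 10.2]
gripper_width: 0.3
gripper_force: 4.7
```

The rocker is at its stop with 10 N. Lift off and look.

>>> arm_command(motion=[{"offset": [0,0,-0.03],"spin": 0},{"offset": [0.033,-0.011,0],"spin": 0},{"offset": [0.033,-0.011,0],"spin": 0},{"offset": [0,0,0],"spin": 0}])

```text
time_s: 5.65
ee_pos: [502.0, 57.1, 115.7]
ee_rot: [-179.9, -0.0, 98.8]
force: [0.9, -0.8, -0.3]
gripper_width: 0.3
gripper_force: 0.0
```

Run:
```python
from h import *
im,d=env.grab_frame("side");cv2.imwrite("pics/s3.png",cv2.resize(im[200:320,220:380],None,fx=5,fy=5,interpolation=2));print(env.state()["ee_pos"])
```

```text
[502.91391547  56.26263151 115.80418869]
```

View pics/s3.png

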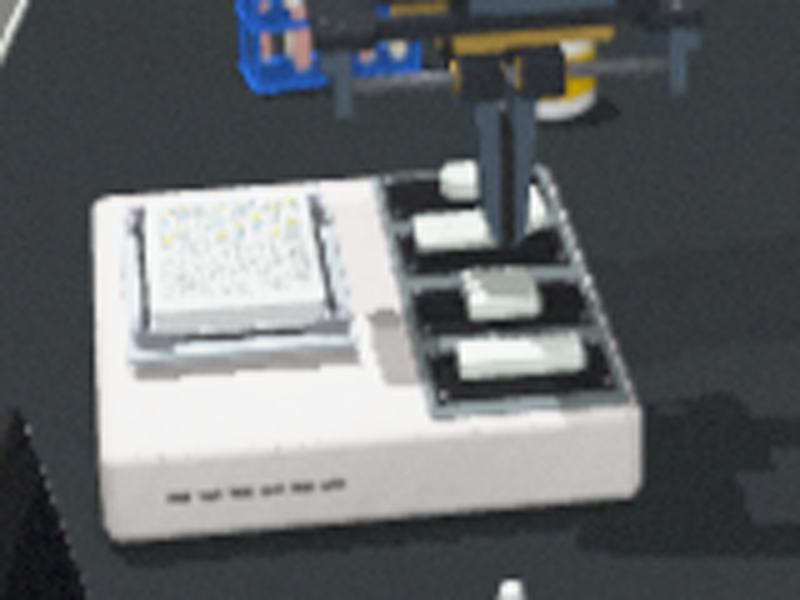

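The rocker is over: its far half (crop 450,230) is level and the near end (540,205) is raised. The fingers are above the square key, so press it.

>>> arm_command(motion=[{"offset": [0,0,0.02],"spin": 0},{"offset": [0,0,0.01],"spin": 0},{"offset": [0,0,0.005],"spin": 0},{"offset": [0,0,0.002],"spin": 0},{"offset": [0,0,0],"spin": 0}])

```text
time_s: 6.32
ee_pos: [503.4, 55.1, 80.2]
ee_rot: [-180.0, 0.0, 98.6]
force: [-3.5, -1.7, 10.1]
gripper_width: 0.4
gripper_force: 4.9
```

10 N at the stop height (TCP 80), so the key is home. Now the round button.

>>> arm_command(motion=[{"offset": [0,0,-0.037],"spin": 0},{"offset": [-0.044,0,0],"spin": 0},{"offset": [-0.044,0,0],"spin": 0},{"offset": [-0.044,0,0],"spin": 0},{"offset": [0,0,0],"spin": 0}])

```text
time_s: 6.95
ee_pos: [524.1, -77.3, 116.1]
ee_rot: [179.9, 0.0, 98.4]
force: [-0.6, -0.3, -0.2]
gripper_width: 0.5
gripper_force: 0.0
```

Run:
```python
from h import *
im,d=env.grab_frame("side");cv2.imwrite("pics/s4.png",cv2.resize(im[200:320,220:380],None,fx=5,fy=5,interpolation=2));print(env.state()["ee_pos"])
```

```text
[523.58869862 -75.89430604 115.9771037 ]
```

View pics/s4.png

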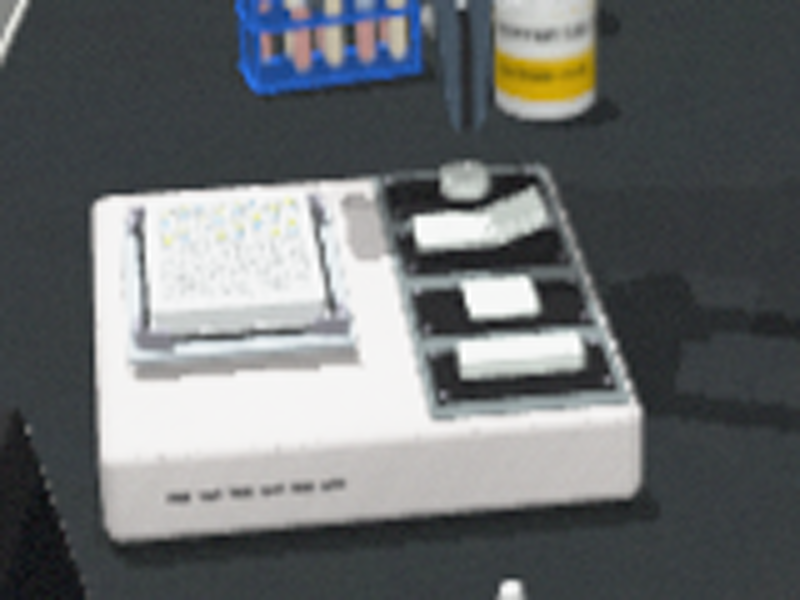

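The square key (crop 500,297) sits lower now, the rocker is on, and the fingers are above the round button (465,180). Press and hold it.

>>> arm_command(motion=[{"offset": [0,0,0.02],"spin": 0},{"offset": [0,0,0.01],"spin": 0},{"offset": [0,0,0.005],"spin": 0},{"offset": [0,0,0.002],"spin": 0},{"offset": [0,0,0],"spin": 0}])

```text
time_s: 7.62
ee_pos: [522.7, -73.8, 80.2]
ee_rot: [-179.9, -0.1, 98.7]
force: [-3.8, 3.0, 8.6]
gripper_width: 0.7
gripper_force: 4.6
```

>>> arm_command(motion=[{"offset": [0,0,0],"spin": 0},{"offset": [0,0,0],"spin": 0},{"offset": [0,0,0],"spin": 0},{"offset": [0,0,0],"spin": 0},{"offset": [0,0,0],"spin": 0}])

```text
time_s: 8.25
ee_pos: [522.7, -73.8, 80.2]
ee_rot: [-180.0, -0.1, 98.7]
force: [-3.5, 1.5, 8.6]
gripper_width: 0.4
gripper_force: 4.4
```

>>> arm_command(motion=[{"offset": [0,0,0],"spin": 0},{"offset": [0,0,0],"spin": 0},{"offset": [0,0,0],"spin": 0},{"offset": [0,0,0],"spin": 0},{"offset": [0,0,0],"spin": 0}])

```text
time_s: 8.88
ee_pos: [522.7, -73.8, 80.2]
ee_rot: [-180.0, -0.1, 98.7]
force: [-3.2, 2.3, 9.1]
gripper_width: 0.7
gripper_force: 4.4
```

>>> arm_command(motion=[{"offset": [0,0,-0.03],"spin": 0},{"offset": [0,0,-0.04],"spin": 0},{"offset": [0,0,-0.04],"spin": 0},{"offset": [0,0,0],"spin": 0},{"offset": [0,0,0],"spin": 0}])

```text
time_s: 9.5
ee_pos: [522.9, -74.3, 188.5]
ee_rot: [-180.0, -0.0, 98.7]
force: [-0.1, -0.5, -1.0]
gripper_width: -0.0
gripper_force: 0.0
```

>>> arm_command(motion=[{"offset": [0,0,0],"spin": 0},{"offset": [0,0,0],"spin": 0},{"offset": [0,0,0],"spin": 0}], jaw=0.03)

```text
time_s: 9.88
ee_pos: [523.1, -74.6, 188.3]
ee_rot: [-179.9, -0.0, 98.7]
force: [-0.1, 0.5, 0.7]
gripper_width: 27.5
gripper_force: 0.0
```

Run:
```python
from h import *
im,d=env.grab_frame("side");cv2.imwrite("pics/s5.png",cv2.resize(im[200:320,220:380],None,fx=5,fy=5,interpolation=2));print(env.state()["ee_pos"],env.state()["force"])
```

```text
[523.18777834 -74.62808352 188.48856899] [0.55523518 0.05182246 0.55547856]
```

View pics/s5.png

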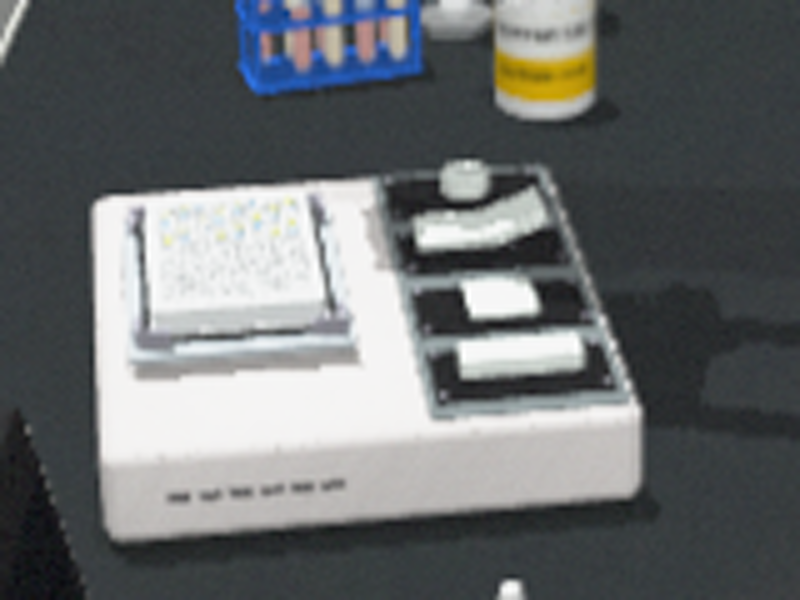

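The rocker is on (480,220), the square key is down (500,298), and the round button (465,178) and bar key (520,355) are up. Nothing else has moved.

```bash
python3 -c "
from workcell import env
print(env.job_done())"
```

```text
the job is handed in; nothing more can be done
None
```

The job is handed in: the rocker is on, the square key is down, and the round button was held for about 1.25 s and is up again; in the last camera view the bar key is up and nothing looks moved (the hand-in returned no verdict).

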